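# Press a capped push nut onto a sprung pivot axle

## Robot

A 6-joint arm with a two-finger parallel gripper is mounted at the origin on the work surface. World frame = base frame: x ahead of the robot, y to its left, z up, the work surface at z = 0. Lengths are in m, angles in rad, forces in N, time in s.
With the tool pointing down it reaches from about 0.35 to 0.975 m from the base axis. Payload 4.9 kg.
Tool frame: the origin (TCP) lies between the finger pads; the fingertips stand 19 mm ahead of it and the grasp point (between the pads) is the TCP; z points along the fingers, y is the direction in which the jaws open and shut (so a half turn about z gives the same grasp; the last joint's range is limited). The gripper opens to 85 mm and grips with 20 to 120 N. Pads are 22 mm wide; open, the fingers measure 114 mm over their backs; the gripper's body (76 mm by 85 mm) begins 54 mm behind the grasp point. The pads swing forward as they close: fully open they stand 13 mm farther back than shut.
Start: joints at [1.2, 0.053, 1.613, -0, 1.476, -0.119], TCP at [0.156, 0.605, 0.25] pointing down, gripper open.
Joint ranges: [-3.01, 3.01], [-1.01, 2.22], [0.06, 2.58], [-1.02, 4.17], [0.09, 2.62], [-3.14, 3.14]. Speed limits (rad/s): [2.57, 2.57, 3.14, 3.14, 3.14, 3.14].

## Interface

Orientations are given as a unit quaternion [w, x, y, z].
In Python, from plant import state, grab_frame, calibration, job_done gives the robot as it stands. The module is installed in compiled form; this text tells all that it offers.
- The arm moves only by the tool servo_tool, never from a script. Its argument "deltas" is a list that holds one entry, the list of rows, each a list of 5 numbers: the finger opening in mm, from 0 to 85.4, then the shift along the world's x, y, z in mm, then the turn about the world's z in units of 6 degrees (1.0 is 6 degrees). A call has 1 to 5 rows; each row is the pose to reach, as a shift and turn from the pose commanded when the call began; what a row does not reach only later rows make up. A row lasts 1/8 s, in which the tool goes at most 62.5 mm and 10.7 degrees, less where a joint would pass 70% of its speed; a pose out of reach is approached as far as the arm can. A call with a gripper value outside its range is refused whole. The fingers move at their own pace and stop on an object; the grip force is fixed at half the most. Time passes only in rows, so rows that repeat a pose let the fingers close. It gives the time, the measured TCP pose, the force and the opening at its end, in the units of the state.
- state(): the state, without advancing time (a new reading comes with each control period).
- grab_frame(name): name is "scene" or "top"; returns the picture (420x560x3 uint8, red, green, blue); there is no depth.
- calibration(name): a dict with "intrinsics" (3x3 intrinsics, pixels), "world_from_camera" (4x4, takes a point from camera to world coordinates). Camera axes: x right, y down, z forward; pixel columns grow to the right and rows downward; lengths in m; the calibration is good to about 2 mm. A picture is of the moment at which its call begins. calibration takes no time and is no camera call.
- job_done(): hands the job in, once; it reports no verdict.
The state is a dict: "time": time; "joint_pos": joint angles; "joint_vel": joint speeds; "joint_efforts": joint torques, N m; "tool_pos": TCP position; "tool_rot": TCP orientation; "contact_force": force on the tool from outside, world axes, zero at the start; "ft_torque": the same for the moment, N m; "gripper_width": opening from 0.0 (shut) to 1.0 (fully open).
Only numpy, scipy, OpenCV 4.12 (cv2) and the standard library are available. Lean on these libraries where they do the work, as an engineer would, in place of code of your own. Each camera call takes 0.05 s, during which the arm holds its last target.

## Task

Pick up the orange push nut, set it open end down on the plain steel axle of the light-blue jig, and press it straight down by feel until it bears tight on the black bracket leaf and its teeth hold it there, under tension, when you let go. The leaf bends if the nut bears on it with more than 16 N, so stop soon after you feel it (half of that is plenty), and leave the other loose parts where they are.

Things in the scene. Friction and masses are not known exactly. Their poses are not given: they have to be found in the camera images.
- push_nut: The push nut: an orange closed cap, a cylinder 30 mm in diameter and 32 mm high (plus a thin silver disc, 1 mm, on top), standing open end down; about 50 g. Origin: centre of its open underside; z up along its axis. Inside, a hollow 20 mm wide and 28 mm deep takes the axle.
- nut_teeth (a point): On the nut's axis, in the mouth of its ring of spring-steel teeth, 3 mm above its underside. The teeth leave a 9 mm hole that bites on the 10 mm axle: starting over its shoulder takes up to 15 N, then they drag a steady 4 to 10 N all the way down (more if pushed sideways), and hold back nearly as much once the push is off.
- jig: The pivot jig, fixed: a light-blue block 110 x 90 mm, 31 mm high over all, on an aluminium foot plate 130 x 110 mm. Origin: centre of its underside, on the axle's vertical axis. A black block 22 x 34 mm stands 41 mm along its +x from the axle, its top 42 mm above the origin.
- axle_tip (a point): The top of the plain, upright steel axle in the middle of the jig: 72 mm above the jig's underside. Its slim nose, 7 mm in diameter and 8 mm long, slips freely through the teeth; below a rounded shoulder the axle is 10 mm in diameter. The teeth meet the shoulder when the nut's underside is 11 mm below this tip and are fully on it at 15 mm below.
- leaf: The bracket leaf on the jig, the nut's seat: a near-black steel plate 52 x 34 x 6 mm with the axle through it. Its height differs from sample to sample and is not measured: the top face lies 0 to 6 mm above this origin, which is on the axle's axis 46 mm above the jig's underside; z up. It is sprung: it yields straight down about 1 mm per 15 N, at most 3 mm.
- grey_cap: A bystander: a larger grey cap, 44 mm in diameter, 26 mm high. Origin: centre of its underside.
- collar: A bystander: a plain steel collar, 28 mm in diameter, 14 mm high. Origin: centre of its underside.
- caliper: A bystander: a digital caliper lying flat, 190 mm long. Origin: middle of the beam's underside.
- bracket_a: A bystander: a small dark angle bracket 34 x 50 x 26 mm. Origin: centre of its foot.
- bracket_b: A bystander: another such bracket.

How it is judged:
By the outcome, as a careful person would: the job done as asked, in the order asked, and still so for the second after the job is handed in, with the robot touching nothing.
It also fails if it takes over 58 s, if anything falls off the work surface, if the arm or the gripper's body presses on something with over 40 N, if the wrist force passes 120 N, or if a joint passes its speed limit or range.

## Working session

There is one attempt and no reset: what is moved stays moved. The work goes in short steps, Python scripts to look and compute and a tool call to move; the robot and the scene stay as the last step left them, time stands still between calls to the robot, and variables do not carry over. Pictures are saved under pics/ and viewed, and the job is handed in when it is done.

Besides the shell and the picture viewer there is one more tool, called after "Call:" in YAML: its name, and indented under it one key for each argument. servo_tool: Moves the arm, as the interface text tells. Its arguments: {"type":"object","properties":{"deltas":{"type":"array","items":{"type":"array","items":{"type":"array","items":{"type":"number"}}}}},"required":["deltas"]}

```bash
mkdir -p pics; python3 - <<'E'
from plant import *
import cv2
for n in("scene","top"):
    cv2.imwrite(f"pics/{n}0.png",cv2.resize(grab_frame(n)[:,:,::-1],None,fx=1.4,fy=1.4,interpolation=cv2.INTER_CUBIC))
    c=calibration(n);print(n,c)
s=state();print(s)
E
```

```text
scene {'intrinsics': array([[402.90934379,   0.        , 279.79433188],
       [  0.        , 402.90934379, 208.69459973],
       [  0.        ,   0.        ,   1.        ]]), 'world_from_camera': array([[-0.81788122,  0.49145854, -0.29923037,  0.82350263],
       [ 0.57528199,  0.68851408, -0.44158691,  0.32276335],
       [-0.01099734, -0.53330748, -0.84584998,  0.65586702],
       [ 0.        ,  0.        ,  0.        ,  1.        ]])}
top {'intrinsics': array([[381.80374878,   0.        , 285.54870496],
       [  0.        , 381.80374878, 205.76436883],
       [  0.        ,   0.        ,   1.        ]]), 'world_from_camera': array([[ 9.04486242e-04, -9.97033050e-01,  7.69693397e-02,
         5.39087441e-01],
       [-9.99998314e-01, -7.78798679e-04,  1.66295691e-03,
         1.04242890e-02],
       [-1.59807938e-03, -7.69707140e-02, -9.97032073e-01,
         9.15935494e-01],
       [ 0.00000000e+00,  0.00000000e+00,  0.00000000e+00,
         1.00000000e+00]])}
{'time': 0.1, 'joint_pos': array([ 1.20001806e+00,  5.33067287e-02,  1.61416556e+00,  3.58260325e-06,
        1.47602521e+00, -1.18987825e-01]), 'joint_vel': array([-0.00093746, -0.0020138 , -0.00384446,  0.00144067, -0.00261923,
       -0.00035583]), 'joint_efforts': array([-8.70716781e-05, -3.94910789e+01, -3.71358669e+01, -1.48503382e-04,
        4.01643512e-03,  1.58439491e-05]), 'tool_pos': array([0.15550635, 0.60478938, 0.24917079]), 'tool_rot': array([-2.32637723e-04,  1.25563031e-01,  9.92085187e-01, -9.23574467e-04]), 'contact_force': array([-0.14862209,  0.19335747, -0.65217561]), 'ft_torque': array([ 0.0149953 , -0.01096865,  0.05690891]), 'gripper_width': 0.9972282875007648}
```

View pics/scene0.png

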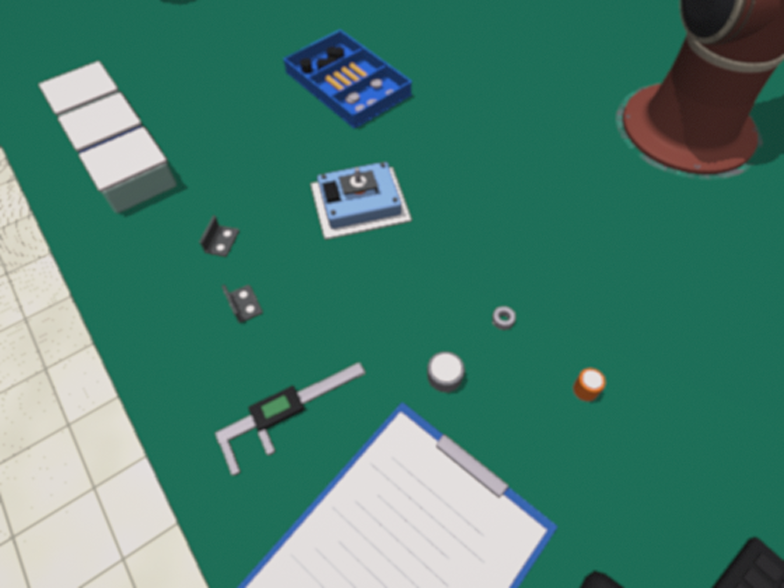

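View pics/top0.png

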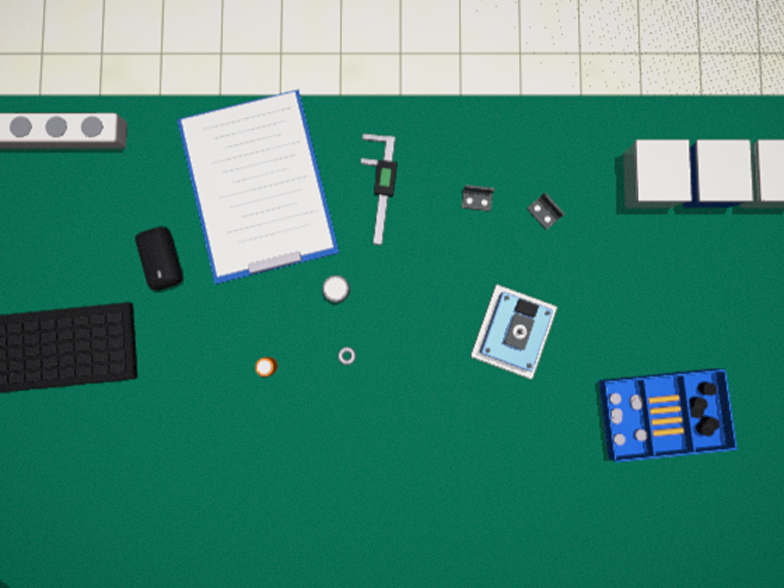

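The scene view shows the nut at about (590,382) and the axle at about (358,178). In the top view they are at about (265,367) and (519,331). I'll enlarge these areas.

```bash
python3 - <<'E'
from plant import *
import cv2,numpy as np
I={n:grab_frame(n)[:,:,::-1] for n in("scene","top")}
def crop(n,u,v,r=18,k=16):
    return cv2.resize(I[n][v-r:v+r,u-r:u+r],None,fx=k,fy=k,interpolation=cv2.INTER_CUBIC)
def grid(a,u,v,r,k):
    a=a.copy()
    for i in range(0,2*r,4):
        cv2.putText(a,str(u-r+i),(i*k,8),0,.3,(0,255,255));cv2.putText(a,str(v-r+i),(0,i*k+8),0,.3,(0,255,255))
        cv2.line(a,(i*k+k//2,10),(i*k+k//2,16),(0,255,255));cv2.line(a,(22,i*k+k//2),(28,i*k+k//2),(0,255,255))
    return a
r,k=14,14
P=[("scene",421,273),("top",189,262),("scene",256,130),("top",371,236)]
A=[grid(crop(n,u,v,r,k),u,v,r,k)for n,u,v in P]
cv2.imwrite("pics/crop1.png",cv2.resize(np.vstack([np.hstack(A[:2]),np.hstack(A[2:])]),(600,600)) if 0 else np.vstack([np.hstack(A[:2]),np.hstack(A[2:])])[:,:])
r,k=40,7
cv2.imwrite("pics/crop2.png",grid(crop("top",367,236,r,k),367,236,r,k))
cv2.imwrite("pics/crop3.png",grid(crop("scene",257,140,r,k),257,140,r,k))
E
python3 -c "
import cv2
a=cv2.imread('pics/crop1.png');cv2.imwrite('pics/crop1s.png',cv2.resize(a,(600,600),interpolation=3))"
```

```text
(no output)
```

View pics/crop1s.png

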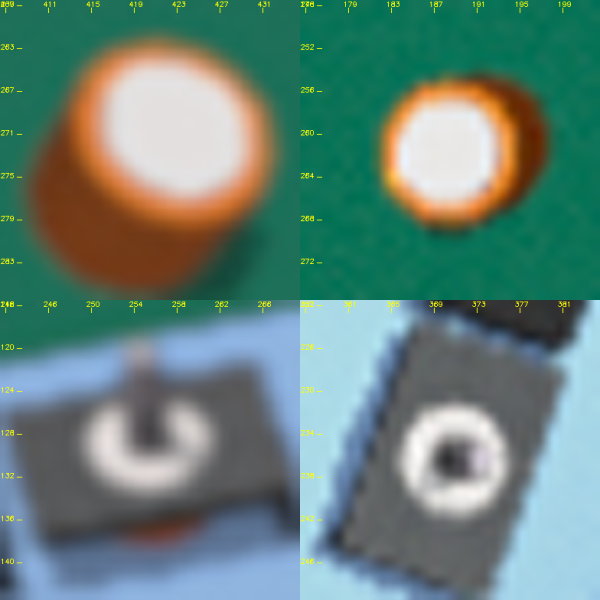

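View pics/crop2.png

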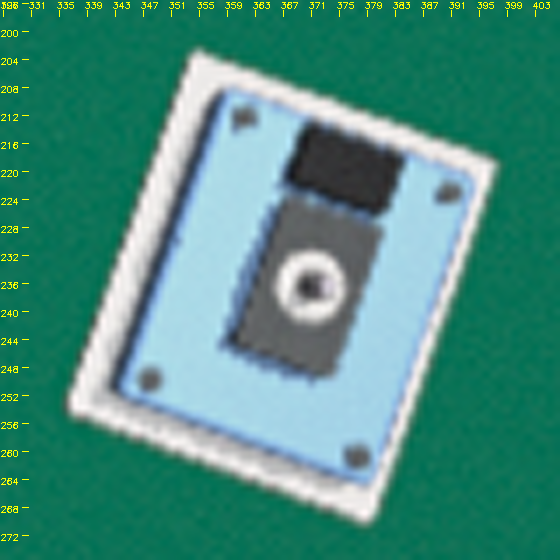

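View pics/crop3.png

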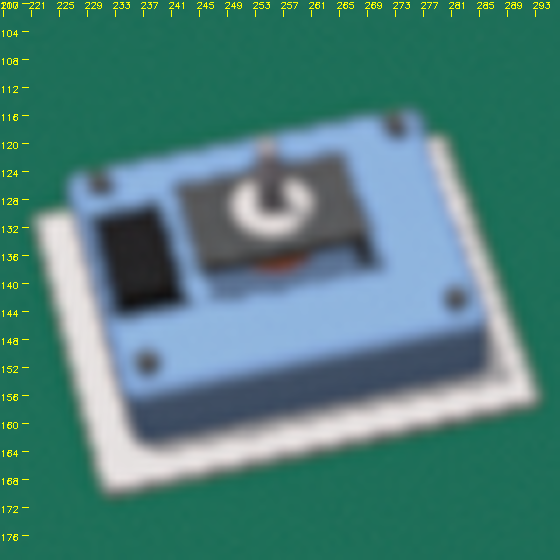

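```bash
cat >h.py <<'E'
from plant import *
import numpy as np
def ray(n,u,v,z):
    c=calibration(n);M=c['world_from_camera'];d=M[:3,:3]@np.linalg.solve(c['intrinsics'],[u,v,1.]);o=M[:3,3]
    return (o+d*(z-o[2])/d[2]).round(4)
E
python3 - <<'E'
from h import *
print('nut',ray('scene',423,270.6,.033),ray('top',188.3,261.7,.033))
print('axle tip',ray('scene',254.7,119.6,.072),ray('top',373.3,236.6,.072))
print('ring top',ray('top',370.9,236.4,.049),ray('scene',255.6,128,.049))
print('blk',ray('top',368.9,236.0,.031),'foot',ray('top',366.9,236.3,.004))
for n,u,v,z,r,l,k in []:pass
C=[ray('top',326.5+a/7,195.5+b/7,.031)for a,b in[(222,87),(475,175),(372,485),(118,388)]];print(C)
print('cap',ray('top',335.5/1.4,289/1.4,.026),'collar',ray('top',347/1.4,355/1.4,.014))
E
```

```text
nut [0.4796 0.235  0.033 ] [0.4784 0.2349 0.033 ]
axle tip [ 0.5369 -0.1828  0.072 ] [ 0.5363 -0.1815  0.072 ]
ring top [ 0.5366 -0.1813  0.049 ] [ 0.537  -0.1819  0.049 ]
blk [ 0.5375 -0.1807  0.031 ] foot [ 0.5367 -0.1817  0.004 ]
[array([ 0.6025, -0.1569,  0.031 ]), array([ 0.5734, -0.2402,  0.031 ]), array([ 0.4716, -0.2043,  0.031 ]), array([ 0.5032, -0.1213,  0.031 ])]
cap [0.6061 0.1192 0.026 ] collar [0.4961 0.1003 0.014 ]
```

The two cameras agree to about 1 mm: nut at (479,235) mm and axle at (536.7,-181.8) mm. The jaws already lie nearly parallel to the jig's y axis, so I can go straight over the nut.

Call:
servo_tool:
  deltas:
    - [[60,40,-46,0,0],[60,80,-92,0,0],[60,120,-138,0,0],[60,160,-184,-20,0],[60,200,-230,-50,0]]

```text
time: 0.82
tool_pos: [0.3531, 0.3789, 0.204]
tool_rot: [0.001, 0.126, 0.992, 0.001]
contact_force: [0.5, 0.8, -0.3]
gripper_width: 0.704
```

Call:
servo_tool:
  deltas:
    - [[60,40,-46,-30,0],[60,80,-92,-60,0],[60,123,-140,-100,0],[60,123,-140,-100,0],[60,123,-140,-100,0]]

```text
time: 1.45
tool_pos: [0.4744, 0.2392, 0.1023]
tool_rot: [-0.001, 0.127, 0.992, -0.0]
contact_force: [0.2, 0.7, 0.9]
gripper_width: 0.704
```

Call:
servo_tool:
  deltas:
    - [[60,0,0,0,0],[60,0,0,0,0]]

```text
time: 1.7
tool_pos: [0.4745, 0.2414, 0.1046]
tool_rot: [0.001, 0.125, 0.992, 0.001]
contact_force: [-0.9, 0.4, -0.7]
gripper_width: 0.702
```

```bash
python3 - <<'E'
from h import *
import cv2
print(state()['tool_pos'],state()['contact_force'])
a=grab_frame('scene')[:,:,::-1];b=grab_frame('top')[:,:,::-1]
f=lambda a,u,v:cv2.resize(a[v-35:v+35,u-35:u+35],(400,400),interpolation=3)
cv2.imwrite('pics/hov.png',np.hstack([f(a,421,262),f(b,189,255)]))
E
```

```text
[0.47450641 0.24139086 0.10462422] [-0.87871833  0.37206449 -0.65658501]
```

View pics/hov.png

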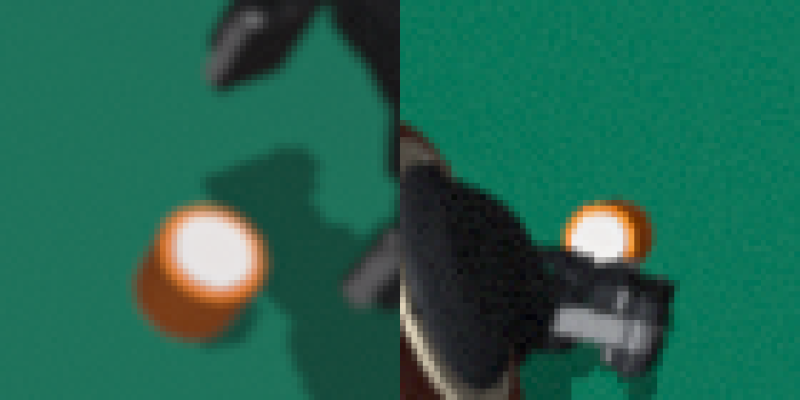

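The view agrees with the state: the tool sits a few mm short of the nut. I'll correct this and lower the tool.

Call:
servo_tool:
  deltas:
    - [[60,4.5,-6.5,0,0],[60,4.5,-6.5,0,0],[60,4.5,-6.5,-20,0],[60,4.5,-6.5,-45,0],[60,4.5,-6.5,-45,0]]

```text
time: 2.42
tool_pos: [0.4772, 0.2329, 0.0562]
tool_rot: [-0.002, 0.126, 0.992, -0.001]
contact_force: [-0.3, 0.1, -0.1]
gripper_width: 0.7
```

Call:
servo_tool:
  deltas:
    - [[60,0,0,0,0],[60,0,0,0,0]]

```text
time: 2.68
tool_pos: [0.48, 0.2339, 0.0598]
tool_rot: [0.001, 0.126, 0.992, 0.001]
contact_force: [-0.2, 0.4, -0.3]
gripper_width: 0.702
```

Call:
servo_tool:
  deltas:
    - [[60,-1,1,-10,0],[60,-1,1,-22,0],[60,-1,1,-32,0],[60,-1,1,-36,0],[60,-1,1,-36,0]]

```text
time: 3.3
tool_pos: [0.4777, 0.2345, 0.0218]
tool_rot: [-0.001, 0.126, 0.992, -0.0]
contact_force: [-0.9, 0.7, 0.7]
gripper_width: 0.707
```

Call:
servo_tool:
  deltas:
    - [[60,0,0,0,0],[60,0,0,0,0],[60,0,0,0,0]]

```text
time: 3.68
tool_pos: [0.4783, 0.2346, 0.0227]
tool_rot: [0.0, 0.126, 0.992, 0.0]
contact_force: [-0.3, 0.2, -0.5]
gripper_width: 0.703
```

Call:
servo_tool:
  deltas:
    - [[35,0.5,0.3,0,0],[28,0.5,0.3,0,0],[20,0.5,0.3,0,0],[20,0.5,0.3,0,0],[20,0.5,0.3,0,0]]

```text
time: 4.3
tool_pos: [0.4789, 0.235, 0.0228]
tool_rot: [0.0, 0.126, 0.992, 0.0]
contact_force: [-1.0, -0.3, 3.8]
gripper_width: 0.337
```

Call:
servo_tool:
  deltas:
    - [[20,0,0,0,0],[20,0,0,0,0],[20,0,0,0,0]]

```text
time: 4.68
tool_pos: [0.4789, 0.235, 0.0228]
tool_rot: [0.0, 0.126, 0.992, 0.0]
contact_force: [-1.4, 0.5, 5.2]
gripper_width: 0.338
```

Call:
servo_tool:
  deltas:
    - [[20,0,0,10,0],[20,0,0,40,0],[20,0,0,80,0],[20,0,0,120,0],[20,0,0,140,0]]

```text
time: 5.3
tool_pos: [0.4793, 0.2351, 0.1649]
tool_rot: [0.001, 0.126, 0.992, 0.001]
contact_force: [-0.4, 0.6, -1.1]
gripper_width: 0.336
```

Call:
servo_tool:
  deltas:
    - [[20,8,-52,0,0],[20,16,-104,0,0],[20,24,-156,0,0],[20,32,-208,0,0],[20,40,-260,0,0]]

```text
time: 5.92
tool_pos: [0.5178, -0.0267, 0.1613]
tool_rot: [-0.001, 0.126, 0.992, 0.0]
contact_force: [0.4, -0.5, -0.1]
gripper_width: 0.335
```

Call:
servo_tool:
  deltas:
    - [[20,0,0,0,0],[20,0,0,0,0],[20,0,0,0,0]]

```text
time: 6.3
tool_pos: [0.5181, -0.0239, 0.1618]
tool_rot: [-0.001, 0.125, 0.992, 0.0]
contact_force: [0.1, 0.3, -0.4]
gripper_width: 0.342
```

```bash
python3 - <<'E'
from h import *
import cv2
print(state()['tool_pos'],state()['contact_force'])
a=grab_frame('scene')[:,:,::-1]
cv2.imwrite('pics/carry.png',cv2.resize(a,(784,588),interpolation=3))
E
```

```text
[ 0.51806072 -0.02387013  0.16183417] [ 0.1354773   0.27836312 -0.37043667]
```

View pics/carry.png

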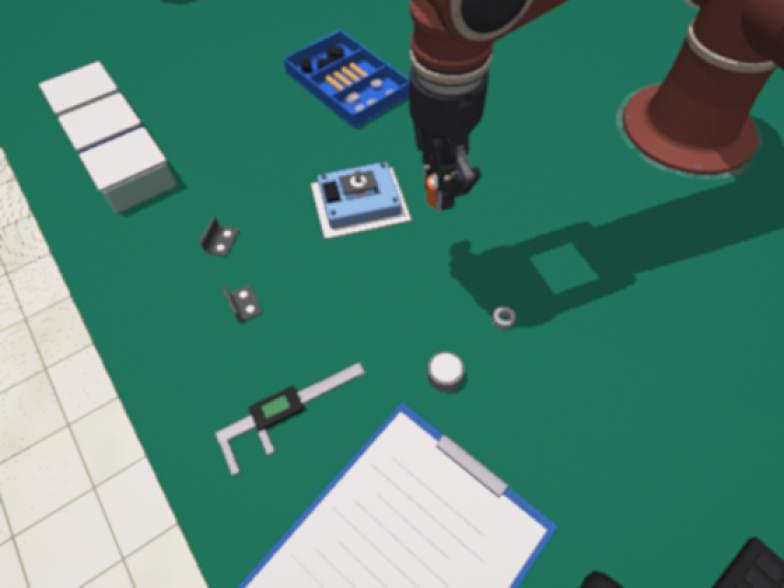

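The nut is held, seen at about (433,190). I'll go over the axle.

Call:
servo_tool:
  deltas:
    - [[20,5,-40,0,0],[20,10,-80,0,0],[20,15,-120,0,0],[20,18.5,-158,0,0],[20,18.5,-158,0,0]]

```text
time: 6.98
tool_pos: [0.5373, -0.1841, 0.1625]
tool_rot: [0.0, 0.126, 0.992, -0.0]
contact_force: [0.4, -0.2, -0.2]
gripper_width: 0.336
```

Call:
servo_tool:
  deltas:
    - [[20,0,0,-15,0],[20,0,0,-35,0],[20,0,0,-47,0],[20,0,0,-47,0],[20,0,0,-47,0]]

```text
time: 7.6
tool_pos: [0.5373, -0.183, 0.1156]
tool_rot: [0.0, 0.125, 0.992, -0.0]
contact_force: [0.5, -0.4, 0.0]
gripper_width: 0.333
```

Call:
servo_tool:
  deltas:
    - [[20,0,0,0,0],[20,0,0,0,0],[20,0,0,0,0]]

```text
time: 7.98
tool_pos: [0.5372, -0.1833, 0.1158]
tool_rot: [0.0, 0.126, 0.992, -0.0]
contact_force: [-0.4, -0.1, -0.5]
gripper_width: 0.337
```

```bash
python3 - <<'E'
from h import *
import cv2
print(state()['tool_pos'],state()['contact_force'])
a=grab_frame('scene')[:,:,::-1];b=grab_frame('top')[:,:,::-1]
f=lambda a,u,v:cv2.resize(a[v-25:v+25,u-25:u+25],(400,400),interpolation=3)
cv2.imwrite('pics/over.png',np.hstack([f(a,256,120),f(b,372,236)]))
E
```

```text
[ 0.53720469 -0.1832724   0.11578877] [-0.43452769 -0.05865817 -0.5497006 ]
```

View pics/over.png

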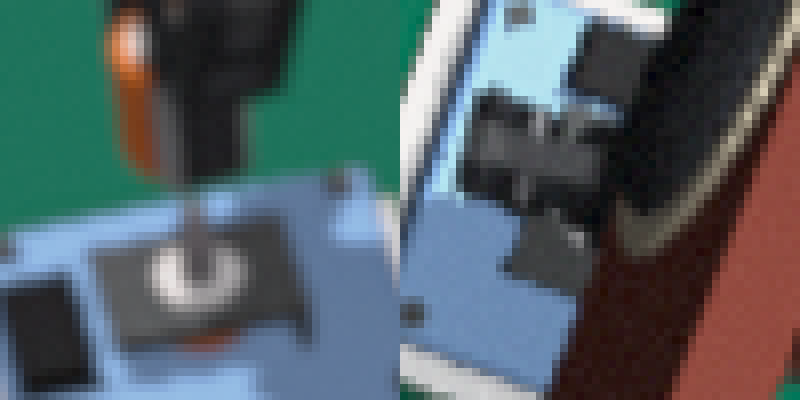

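Call:
servo_tool:
  deltas:
    - [[20,-0.6,1.2,-5,0],[20,-0.6,1.2,-10,0],[20,-0.6,1.2,-15,0],[20,-0.6,1.2,-18,0],[20,-0.6,1.2,-18,0]]

```text
time: 8.7
tool_pos: [0.5362, -0.1818, 0.097]
tool_rot: [-0.0, 0.126, 0.992, 0.0]
contact_force: [0.2, -0.3, 0.2]
gripper_width: 0.338
```

Call:
servo_tool:
  deltas:
    - [[20,0,0,0,0],[20,0,0,0,0]]

```text
time: 8.95
tool_pos: [0.5366, -0.182, 0.0977]
tool_rot: [0.0, 0.126, 0.992, -0.0]
contact_force: [0.3, 0.5, -0.1]
gripper_width: 0.335
```

```bash
python3 - <<'E'
from h import *
import cv2
p=state()['tool_pos'];print(p,state()['contact_force'],state()['ft_torque'])
a=grab_frame('scene')[:,:,::-1]
f=cv2.resize(a[95:145,231:281],(600,600),interpolation=3)
c=calibration('scene');M=np.linalg.inv(c['world_from_camera'])
def pr(X):
    q=c['intrinsics']@(M@np.r_[X,1])[:3];return (q[:2]/q[2]-[231,95]+.5)*12
for h in (-.0228,.0092):
    P=[pr([p[0]+.015*np.cos(t),p[1]+.015*np.sin(t),p[2]+h])for t in np.linspace(0,6.28,60)]
    cv2.polylines(f,[np.int32(P)],True,(0,255,255),1)
for z in(.049,.072):
  q=pr([.5366,-.182,z]);cv2.circle(f,tuple(int(i) for i in q),3,(0,0,255),-1)
cv2.imwrite('pics/over2.png',f)
E
```

```text
[ 0.53661578 -0.18200832  0.09768788] [ 0.34275945  0.50627743 -0.12553616] [-0.0434277  -0.00099796 -0.00560235]
```

View pics/over2.png

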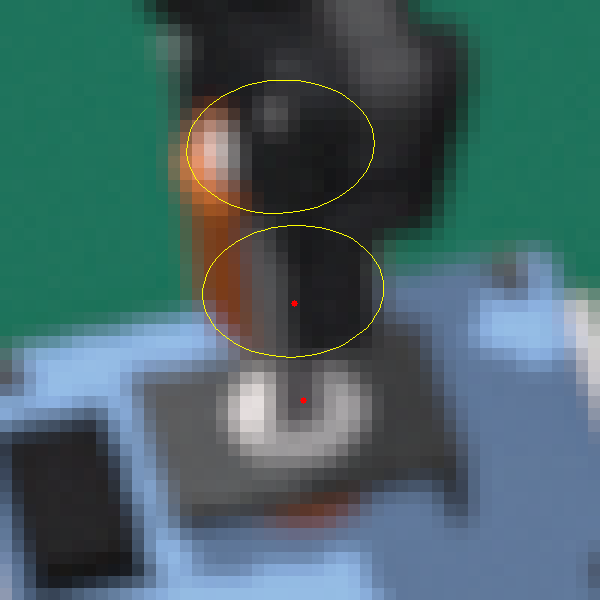

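The nut's outline and the axle both sit about half a pixel left of the prediction. That is a shared camera offset, so they stay aligned with each other. I'll descend by feel.

Call:
servo_tool:
  deltas:
    - [[20,0,0,-1.5,0],[20,0,0,-3,0],[20,0,0,-4.5,0],[20,0,0,-6,0],[20,0,0,-7,0]]

```text
time: 9.62
tool_pos: [0.5364, -0.1819, 0.0903]
tool_rot: [-0.0, 0.126, 0.992, 0.0]
contact_force: [0.2, 0.5, -0.2]
gripper_width: 0.341
```

Call:
servo_tool:
  deltas:
    - [[20,0,0,-1,0],[20,0,0,-2,0],[20,0,0,-3,0],[20,0,0,-4,0],[20,0,0,-5,0]]

```text
time: 10.25
tool_pos: [0.5364, -0.1819, 0.0853]
tool_rot: [-0.0, 0.126, 0.992, -0.0]
contact_force: [0.3, 0.2, -0.6]
gripper_width: 0.334
```

The nose is through the teeth with no side force. Next is the shoulder.

Call:
servo_tool:
  deltas:
    - [[20,0,0,-0.7,0],[20,0,0,-1.4,0],[20,0,0,-2.1,0],[20,0,0,-2.8,0],[20,0,0,-3.5,0]]

```text
time: 10.88
tool_pos: [0.5366, -0.1822, 0.0823]
tool_rot: [0.0, 0.126, 0.992, -0.0]
contact_force: [-1.2, -1.0, 2.2]
gripper_width: 0.34
```

Call:
servo_tool:
  deltas:
    - [[20,0,0,-0.6,0],[20,0,0,-1.2,0],[20,0,0,-1.8,0]]

```text
time: 11.25
tool_pos: [0.5366, -0.1822, 0.0805]
tool_rot: [0.0, 0.126, 0.992, -0.0]
contact_force: [-2.2, -0.9, 3.8]
gripper_width: 0.336
```

Call:
servo_tool:
  deltas:
    - [[20,-0.3,-0.1,-0.5,0],[20,-0.3,-0.1,-1,0]]

```text
time: 11.5
tool_pos: [0.5365, -0.1822, 0.0795]
tool_rot: [0.0, 0.126, 0.992, -0.0]
contact_force: [-1.3, -1.3, 3.8]
gripper_width: 0.339
```

Call:
servo_tool:
  deltas:
    - [[20,0,0,-0.4,0],[20,0,0,-0.8,0]]

```text
time: 11.75
tool_pos: [0.5365, -0.1822, 0.0786]
tool_rot: [0.0, 0.126, 0.992, -0.0]
contact_force: [-1.1, -1.7, 4.4]
gripper_width: 0.338
```

Call:
servo_tool:
  deltas:
    - [[20,0,0,-0.4,0],[20,0,0,-0.8,0]]

```text
time: 12.0
tool_pos: [0.5364, -0.1822, 0.0778]
tool_rot: [0.0, 0.126, 0.992, -0.0]
contact_force: [0.2, -3.5, 6.0]
gripper_width: 0.335
```

Call:
servo_tool:
  deltas:
    - [[20,0,-0.4,-0.3,0],[20,0,-0.4,-0.6,0]]

```text
time: 12.25
tool_pos: [0.5364, -0.1823, 0.0771]
tool_rot: [0.0, 0.126, 0.992, 0.0]
contact_force: [0.5, -0.8, 4.3]
gripper_width: 0.334
```

Call:
servo_tool:
  deltas:
    - [[20,0,0,-0.3,0],[20,0,0,-0.6,0]]

```text
time: 12.5
tool_pos: [0.5364, -0.1823, 0.0765]
tool_rot: [0.0, 0.126, 0.992, 0.0]
contact_force: [-0.5, -0.8, 5.3]
gripper_width: 0.338
```

Call:
servo_tool:
  deltas:
    - [[20,0,0,-0.3,0],[20,0,0,-0.6,0]]

```text
time: 12.75
tool_pos: [0.5364, -0.1823, 0.0759]
tool_rot: [0.0, 0.126, 0.992, 0.0]
contact_force: [0.2, 0.0, 5.1]
gripper_width: 0.34
```

Call:
servo_tool:
  deltas:
    - [[20,0,0,-0.3,0],[20,0,0,-0.6,0]]

```text
time: 13.0
tool_pos: [0.5364, -0.1823, 0.0753]
tool_rot: [0.0, 0.126, 0.992, 0.0]
contact_force: [-0.5, -1.5, 6.6]
gripper_width: 0.342
```

Call:
servo_tool:
  deltas:
    - [[20,0,0,-0.2,0],[20,0,0,-0.4,0]]

```text
time: 13.25
tool_pos: [0.5364, -0.1823, 0.0749]
tool_rot: [0.0, 0.126, 0.992, 0.0]
contact_force: [-0.0, -1.0, 5.6]
gripper_width: 0.341
```

Call:
servo_tool:
  deltas:
    - [[20,0,-0.1,-0.25,0],[20,0,-0.1,-0.5,0]]

```text
time: 13.5
tool_pos: [0.5365, -0.1823, 0.0744]
tool_rot: [0.0, 0.126, 0.992, 0.0]
contact_force: [-1.0, -0.6, 4.9]
gripper_width: 0.34
```

Call:
servo_tool:
  deltas:
    - [[20,0,0,-0.2,0],[20,0,0,-0.4,0]]

```text
time: 13.75
tool_pos: [0.5364, -0.1823, 0.074]
tool_rot: [0.0, 0.126, 0.992, 0.0]
contact_force: [-0.6, -0.3, 5.6]
gripper_width: 0.337
```

Call:
servo_tool:
  deltas:
    - [[20,0,0,-0.2,0],[20,0,0,-0.4,0]]

```text
time: 14.0
tool_pos: [0.5364, -0.1823, 0.0736]
tool_rot: [0.0, 0.126, 0.992, 0.0]
contact_force: [-0.1, -1.0, 5.8]
gripper_width: 0.338
```

Call:
servo_tool:
  deltas:
    - [[20,0,0,-0.2,0],[20,0,0,-0.4,0]]

```text
time: 14.25
tool_pos: [0.5364, -0.1823, 0.0732]
tool_rot: [0.0, 0.126, 0.992, 0.0]
contact_force: [-0.1, -0.0, 5.8]
gripper_width: 0.337
```

Call:
servo_tool:
  deltas:
    - [[20,0,0,-0.2,0],[20,0,0,-0.4,0]]

```text
time: 14.5
tool_pos: [0.5364, -0.1823, 0.0728]
tool_rot: [0.0, 0.126, 0.992, 0.0]
contact_force: [-0.1, -0.6, 5.3]
gripper_width: 0.341
```

Call:
servo_tool:
  deltas:
    - [[20,0,0,-0.2,0],[20,0,0,-0.4,0]]

```text
time: 14.75
tool_pos: [0.5364, -0.1823, 0.0724]
tool_rot: [0.0, 0.126, 0.992, 0.0]
contact_force: [-0.4, -1.3, 5.1]
gripper_width: 0.333
```

Call:
servo_tool:
  deltas:
    - [[20,0,0,-0.2,0],[20,0,0,-0.4,0]]

```text
time: 15.0
tool_pos: [0.5364, -0.1823, 0.072]
tool_rot: [0.0, 0.126, 0.992, 0.0]
contact_force: [-1.1, -0.5, 4.9]
gripper_width: 0.337
```

Call:
servo_tool:
  deltas:
    - [[20,0,0,-0.2,0],[20,0,0,-0.4,0]]

```text
time: 15.25
tool_pos: [0.5364, -0.1823, 0.0716]
tool_rot: [0.0, 0.126, 0.992, 0.0]
contact_force: [-1.2, -1.0, 5.8]
gripper_width: 0.338
```

Call:
servo_tool:
  deltas:
    - [[20,0,0,-0.2,0],[20,0,0,-0.4,0]]

```text
time: 15.5
tool_pos: [0.5364, -0.1823, 0.0712]
tool_rot: [0.0, 0.126, 0.992, 0.0]
contact_force: [-0.3, -1.0, 5.3]
gripper_width: 0.335
```

Call:
servo_tool:
  deltas:
    - [[20,0,0,-0.2,0],[20,0,0,-0.4,0]]

```text
time: 15.75
tool_pos: [0.5365, -0.1823, 0.0708]
tool_rot: [0.0, 0.126, 0.992, 0.0]
contact_force: [0.1, 0.0, 6.9]
gripper_width: 0.333
```

Call:
servo_tool:
  deltas:
    - [[20,0,0,-0.2,0],[20,0,0,-0.4,0]]

```text
time: 16.0
tool_pos: [0.5364, -0.1823, 0.0704]
tool_rot: [0.0, 0.126, 0.992, 0.0]
contact_force: [-0.0, -0.7, 6.4]
gripper_width: 0.34
```

Call:
servo_tool:
  deltas:
    - [[20,0,0,-0.2,0],[20,0,0,-0.4,0]]

```text
time: 16.25
tool_pos: [0.5364, -0.1823, 0.07]
tool_rot: [0.0, 0.126, 0.992, 0.0]
contact_force: [-0.1, 0.3, 5.6]
gripper_width: 0.341
```

Call:
servo_tool:
  deltas:
    - [[20,0,0,-0.2,0],[20,0,0,-0.4,0]]

```text
time: 16.5
tool_pos: [0.5364, -0.1823, 0.0698]
tool_rot: [0.0, 0.126, 0.992, 0.0]
contact_force: [-1.2, -0.3, 7.4]
gripper_width: 0.335
```

Call:
servo_tool:
  deltas:
    - [[20,0,0,-0.2,0],[20,0,0,-0.4,0]]

```text
time: 16.75
tool_pos: [0.5365, -0.1823, 0.0697]
tool_rot: [0.0, 0.126, 0.992, 0.0]
contact_force: [-0.2, 0.3, 7.9]
gripper_width: 0.338
```

Motion per step has shortened and the force is rising, so the nut has met the leaf. I'll continue in small steps to about 13 N total, of which about 5.5 N is drag.

Call:
servo_tool:
  deltas:
    - [[20,0,0,-0.2,0],[20,0,0,-0.3,0]]

```text
time: 17.0
tool_pos: [0.5365, -0.1824, 0.0696]
tool_rot: [0.0, 0.126, 0.992, 0.0]
contact_force: [-1.9, 0.4, 9.9]
gripper_width: 0.335
```

Call:
servo_tool:
  deltas:
    - [[20,0,0,-0.2,0],[20,0,0,-0.3,0]]

```text
time: 17.25
tool_pos: [0.5365, -0.1823, 0.0695]
tool_rot: [0.0, 0.126, 0.992, 0.0]
contact_force: [-3.1, 0.9, 10.9]
gripper_width: 0.338
```

Call:
servo_tool:
  deltas:
    - [[20,-0.2,0,-0.2,0],[20,-0.2,0,-0.4,0]]

```text
time: 17.5
tool_pos: [0.5365, -0.1824, 0.0694]
tool_rot: [0.0, 0.126, 0.992, 0.0]
contact_force: [-3.1, 1.4, 12.5]
gripper_width: 0.34
```

Call:
servo_tool:
  deltas:
    - [[20,0,0,0,0],[20,0,0,0,0]]

```text
time: 17.75
tool_pos: [0.5365, -0.1823, 0.0694]
tool_rot: [0.0, 0.126, 0.992, 0.0]
contact_force: [-3.5, 1.2, 10.7]
gripper_width: 0.335
```

Call:
servo_tool:
  deltas:
    - [[20,-0.2,0,-0.2,0],[20,-0.2,0,-0.4,0],[20,-0.2,0,-0.4,0]]

```text
time: 18.12
tool_pos: [0.5365, -0.1823, 0.0693]
tool_rot: [0.001, 0.126, 0.992, 0.0]
contact_force: [-2.4, 2.3, 12.2]
gripper_width: 0.335
```

Call:
servo_tool:
  deltas:
    - [[20,0,0,0,0],[20,0,0,0,0]]

```text
time: 18.38
tool_pos: [0.5365, -0.1823, 0.0693]
tool_rot: [0.001, 0.126, 0.992, 0.0]
contact_force: [-2.2, 1.8, 12.9]
gripper_width: 0.338
```

Call:
servo_tool:
  deltas:
    - [[34,0,0,0,0],[40,0,0,0,0],[50,0,0,0,0],[60,0,0,0,0],[60,0,0,0,0]]

```text
time: 19.0
tool_pos: [0.5356, -0.1825, 0.0674]
tool_rot: [-0.0, 0.126, 0.992, 0.0]
contact_force: [0.2, 0.3, 0.8]
gripper_width: 0.706
```

Call:
servo_tool:
  deltas:
    - [[60,0,0,20,0],[60,0,0,60,0],[60,0,0,100,0],[60,0,0,100,0],[60,0,0,100,0]]

```text
time: 19.62
tool_pos: [0.5358, -0.1826, 0.1684]
tool_rot: [0.0, 0.126, 0.992, -0.0]
contact_force: [0.2, -0.9, 0.2]
gripper_width: 0.702
```

Call:
servo_tool:
  deltas:
    - [[60,0,50,20,0],[60,0,100,40,0],[60,0,150,40,0],[60,0,200,40,0],[60,0,200,40,0]]

```text
time: 20.25
tool_pos: [0.5346, 0.0203, 0.2061]
tool_rot: [-0.001, 0.123, 0.992, 0.0]
contact_force: [0.4, -0.6, 0.3]
gripper_width: 0.701
```

```bash
python3 - <<'E'
from h import *
import cv2
print(state()['tool_pos'],state()['contact_force'])
a=grab_frame('scene')[:,:,::-1];b=grab_frame('top')[:,:,::-1]
f=lambda a,u,v:cv2.resize(a[v-25:v+25,u-25:u+25],(400,400),interpolation=3)
cv2.imwrite('pics/done.png',np.vstack([np.hstack([f(a,256,125),f(b,372,236)])]))
cv2.imwrite('pics/done_s.png',cv2.resize(a,(784,588),interpolation=3))
E
```

```text
[0.5345896  0.02026983 0.2060747 ] [ 0.36830003 -0.61733574  0.32278281]
```

View pics/done.png

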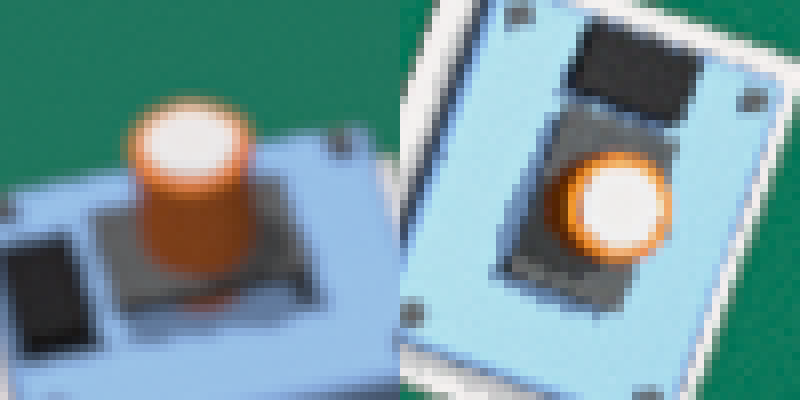

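View pics/done_s.png

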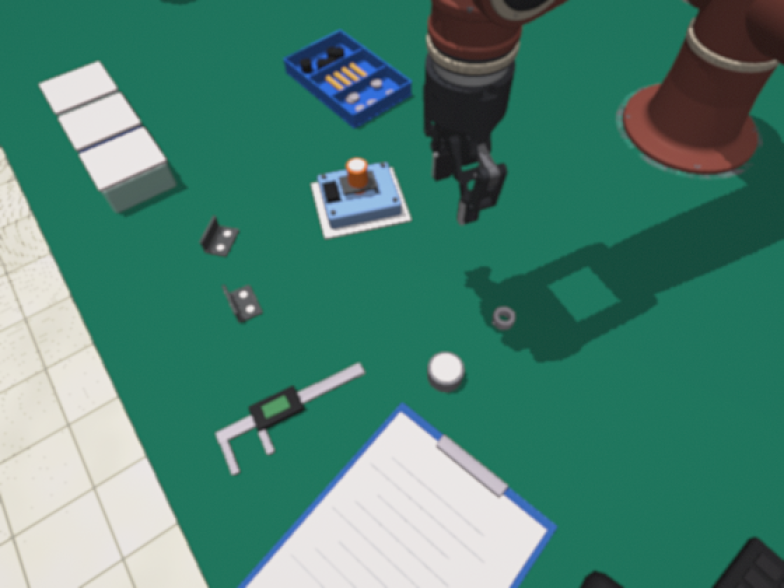

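```bash
python3 - <<'E'
from h import *
for z in(.0775,.0795,.0815,.0835): print(z,ray('scene',254.25,117.25,z),ray('top',347-.5+(620-400)/8,211-.5+207/8,z))
E
```

```text
0.0775 [ 0.5368 -0.1839  0.0775] [ 0.5368 -0.1818  0.0775]
0.0795 [ 0.5378 -0.1821  0.0795] [ 0.5368 -0.1813  0.0795]
0.0815 [ 0.5388 -0.1804  0.0815] [ 0.5368 -0.1809  0.0815]
0.0835 [ 0.5398 -0.1786  0.0835] [ 0.5368 -0.1804  0.0835]
```

The nut's top triangulates to about 79–80 mm, which matches a seated nut: leaf at about 46.5 mm plus 33 mm of nut. It stands upright and the other parts are in place, so I'm handing in.

```bash
python3 -c "
from plant import *
print(job_done())"
```

```text
the job is handed in; nothing more can be done
None
```

The push nut is on the axle, pressed down onto the bracket leaf, and the job is handed in at about 20 s of the 58 s allowed.

- **Going on:** The nose slipped through the teeth with no side force. The teeth then dragged a steady 5 to 6 N down the axle.
- **Pressing:** I felt the leaf with the nut's underside about 47 mm above the jig's underside. From there the force climbed at roughly 15 N/mm, and I stopped at about 12.9 N in total. That puts about 7 N on the leaf, well under the 16 N limit. Side force reached about 3.5 N at most.
- **After letting go:** The pictures show the nut upright and on the leaf. Its top measures 79 to 80 mm above the work surface, against 79.5 mm expected for a seated nut. The arm is clear, with no force beyond sensor noise, and the other parts look undisturbed.

That height check is only good to about 2 mm. I did not test the remaining tension by touching the nut again after release.

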